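# Pack the low rig support and lay the timber level

## Robot

A 7-joint arm with a two-finger parallel gripper is mounted at the origin on the work surface. World frame = base frame: x ahead of the robot, y to its left, z up, the work surface at z = 0. Lengths are in m, angles in rad, forces in N, time in s.
With the tool pointing down it reaches from about 0.4 to 0.875 m from the base axis. Payload 19.3 kg.
Tool frame: the origin (TCP) lies midway between the tips of the shut fingers; the grasp point (between the pads) lies 19 mm behind it; z points along the fingers, y is the direction in which the jaws open and shut (so a half turn about z gives the same grasp; the last joint's range is limited). The gripper opens to 85 mm and grips with 20 to 120 N. Pads are 22 mm wide; open, the fingers measure 114 mm over their backs; the gripper's body (76 mm by 85 mm) begins 54 mm behind the grasp point. The pads swing forward as they close: fully open they stand 13 mm farther back than shut.
Start: joints at [1.158, 0.521, -0.036, 1.599, 0.021, 1.021, -0.113], TCP at [0.21, -0.589, 0.231] pointing down, gripper open.
Joint ranges: [-2.91, 2.91], [-0.3, 2.13], [-1.5, 1.42], [0.17, 2.43], [-1.26, 4.41], [0.16, 1.93], [-2.52, 2.52]. Speed limits (rad/s): [1.89, 1.89, 2.39, 2.39, 3.01, 3.01, 3.01].

## Interface

Orientations are given as [roll, pitch, yaw] about the fixed x, y, z axes, in that order (R = Rz(yaw) Ry(pitch) Rx(roll)).
In Python, from workcell import bot gives the robot as it stands.
- The arm moves only by the tool servo_tool, never from a script. Its argument "plan" is a list of rows, each a list of 5 numbers: the shift along the world's x, y, z in mm, then the turn about the world's z in rad, then the gripper's target within -1 to 1 (shut at 1, half-way at 0, fully open at -1). In form: [[tx, ty, tz, yaw, jaw], ...]. A call has exactly 10 rows; each row is the pose to reach, as a shift and turn from the pose commanded when the call began; what a row does not reach only later rows make up. A row lasts 1/12 s, in which the tool goes at most 41.7 mm and 7.16 degrees, less where a joint would pass 70% of its speed; a pose out of reach is approached as far as the arm can. A call with a gripper value outside its range is refused whole. The fingers move at their own pace and stop on an object; "squeeze" is the grip in N (left out, the last holds). Time passes only in rows, so rows that repeat a pose let the fingers close, or fill a call up. It gives the time, the measured TCP pose, the force and the opening at its end, in the units of the state.
- bot.observe(): the state, without advancing time (a new reading comes with each control period).
- bot.grab_frame(name): name is "scene" or "top" or "wrist"; returns the picture (420x560x3 uint8, blue, green, red); there is no depth.
- bot.calibration(name): a dict with "fx", "fy", "cx", "cy" (pixels), "T" (4x4, takes a point from camera to world coordinates). Camera axes: x right, y down, z forward; pixel columns grow to the right and rows downward; lengths in m; the calibration is good to about 2 mm. A picture is of the moment at which its call begins: read the wrist's pose just before it. calibration takes no time and is no camera call; for the wrist camera it gives the pose at the moment of the call.
- bot.job_done(): hands the job in, once; it reports no verdict.
The state is a dict: "clock": time; "qpos": joint angles; "qd": joint speeds; "joint_efforts": joint torques, N m; "position": TCP position; "tool_rot": TCP orientation; "force": force on the tool from outside, world axes, zero at the start; "moment": the same for the moment, N m; "grip_width": finger opening in m.
Only numpy, scipy, OpenCV 4.12 (cv2) and the standard library are available. Lean on these libraries where they do the work, as an engineer would, in place of code of your own. Each camera call takes 0.05 s, during which the arm holds its last target.

## Task

Two of the four coloured packers, stacked flat on the low round support that stands on the blue strip, will bring it level with the tall support at the strip's other end: find which two and stack them squarely centred there. Then lay the laminated timber piece, same side up, across the tall support and the packers, along the strip and centred between the two, so that it lies level. Leave the jar, the meter and the plywood offcut where they are.

Things in the scene. Friction and masses are not known exactly. Their poses are not given: they have to be found in the camera images.
- tall_support: tall round aluminium support, 80 mm diameter, 60 mm high, fixed to the bench at one end of a blue painted strip (350 x 110 mm, flat on the bench). Origin at the centre of its underside; z up; the strip and the rig's line run along its -y axis
- tall_top (a point): centre of the tall support's flat top, 60 mm above the bench; same axes as the support
- seat (a point): point on the bench at the strip's other end, 220 mm along -y from the tall support's axis: one of the three low supports always stands centred here, and which one changes
- rig_mid (a point): point half-way between tall_top and the spot straight above seat, at the tall support's top height (60 mm): the middle of the timber's underside belongs here
- low_a_top (a point): centre of the flat top of the 40 mm high low support (dark grey, round, 80 mm diameter, fixed). Of the three low supports only the one on the blue strip is used, the two others stand spare, to the left and right
- low_b_top (a point): the same for the 32 mm high low support (dark grey, round, 80 mm diameter, fixed)
- low_c_top (a point): the same for the 20 mm high low support (dark grey, round, 80 mm diameter, fixed)
- beam: timber test piece of three glued laminations, 300 x 40 x 45 mm (along its x, y, z), about 0.3 kg, lying loose on the bench. Origin at the centre of its underside
- beam_mid (a point): centre of the timber piece, 22.5 mm above its underside; x along its length
- yellow_mid (a point): centre of the yellow plastic packer, a loose plate 70 x 50 mm (its x, y) and 8 mm thick, lying flat on the bench; this point is 4 mm above its underside
- packer_yellow: the yellow packer; origin at the centre of its underside
- green_mid (a point): centre of the green plastic packer, a loose plate 70 x 50 mm (its x, y) and 12 mm thick, lying flat on the bench; this point is 6 mm above its underside
- packer_green: the green packer; origin at the centre of its underside
- red_mid (a point): centre of the red plastic packer, a loose plate 70 x 50 mm (its x, y) and 16 mm thick, lying flat on the bench; this point is 8 mm above its underside
- packer_red: the red packer; origin at the centre of its underside
- white_mid (a point): centre of the white plastic packer, a loose plate 70 x 50 mm (its x, y) and 24 mm thick, lying flat on the bench; this point is 12 mm above its underside
- packer_white: the white packer; origin at the centre of its underside
- screw_jar_mid (a point): bystander: amber glass jar with steel cap, 54 mm diameter, 60 mm high; centre, 30 mm up
- meter_mid (a point): bystander: orange hand-held moisture meter, 130 x 50 x 26 mm, lying flat; centre of its case
- offcut_mid (a point): bystander: plywood offcut, 80 x 60 x 15 mm, lying flat; centre
There are look-alikes about, which are no part of the job. There is more than one size of the packer_green; the job needs the larger. Of the things that look like the packer_yellow, the larger one is meant.

How it is judged:
By the outcome, as a careful person would: the job done as asked, in the order asked, and still so for the second after the job is handed in, with the robot touching nothing.
It also fails if it takes over 72 s, if anything falls off the work surface, if the arm or the gripper's body presses on something with over 40 N, if the wrist force passes 120 N, or if a joint passes its speed limit or range.

## Working session

There is one attempt and no reset: what is moved stays moved. The work goes in short steps, Python scripts to look and compute and a tool call to move; the robot and the scene stay as the last step left them, time stands still between calls to the robot, and variables do not carry over. Pictures are saved under pics/ and viewed, and the job is handed in when it is done.

Besides the shell and the picture viewer there is one more tool, called by a JSON object that holds its "fn" and its "kwargs". servo_tool: Moves the arm, as the interface text tells. Its arguments: {"type":"object","properties":{"plan":{"type":"array","items":{"type":"array","items":{"type":"number"}}},"squeeze":{"type":"number"}},"required":["plan"]}

```bash
mkdir -p pics; ls; python3 - <<'E'
from workcell import bot
import cv2
s=bot.observe();print({k:s[k] for k in('clock','position','tool_rot','grip_width')})
for n in('scene','top','wrist'):
    c=bot.calibration(n);print(n,c)
    cv2.imwrite(f'pics/{n}0.png',bot.grab_frame(n))
E
```

```text
pics
{'clock': 0.0, 'position': array([ 0.20995894, -0.58833723,  0.2307313 ]), 'tool_rot': array([-3.14048315e+00,  7.50496724e-05,  3.42828411e-01]), 'grip_width': 0.08573158011279813}
scene {'fx': 384.3351954421201, 'fy': 384.3351954421201, 'cx': 277.58449570664567, 'cy': 217.85303363274548, 'T': array([[ 0.23543437,  0.7897772 , -0.56641207,  1.20140091],
       [ 0.9717208 , -0.20216753,  0.12201217, -0.13478301],
       [-0.01814769, -0.57912025, -0.81504012,  0.99608351],
       [ 0.        ,  0.        ,  0.        ,  1.        ]])}
top {'fx': 489.4249350970738, 'fy': 489.4249350970738, 'cx': 280.3437407229146, 'cy': 207.10458336752075, 'T': array([[ 1.02478343e-01, -9.67961794e-01,  2.29233842e-01,
         2.62413137e-01],
       [-9.94734800e-01, -9.95043975e-02,  2.45265671e-02,
        -1.66378030e-02],
       [-9.31004521e-04, -2.30540322e-01, -9.73062327e-01,
         1.28662136e+00],
       [ 0.00000000e+00,  0.00000000e+00,  0.00000000e+00,
         1.00000000e+00]])}
wrist {'fx': 374.72083048229797, 'fy': 374.72083048229797, 'cx': 280.80214709835684, 'cy': 210.06827899593202, 'T': array([[ 0.33670105, -0.9050002 , -0.26001353,  0.27574178],
       [-0.94161071, -0.32398937, -0.09165238, -0.56540444],
       [-0.0012962 ,  0.27569098, -0.96124544,  0.37396282],
       [ 0.        ,  0.        ,  0.        ,  1.        ]])}
```

View pics/top0.png

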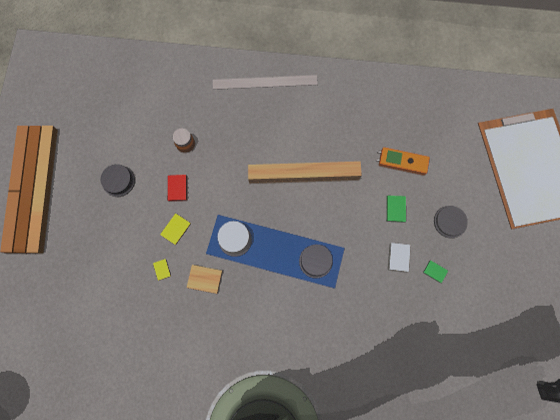

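View pics/scene0.png

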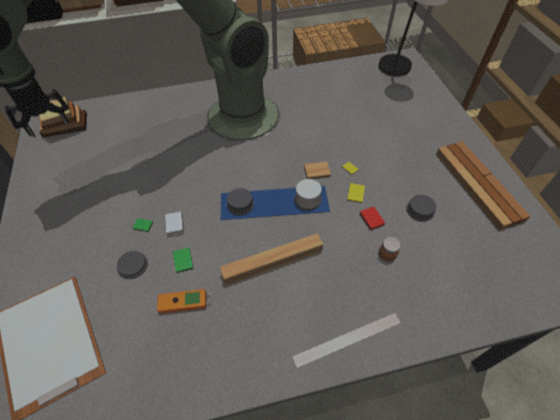

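View pics/wrist0.png

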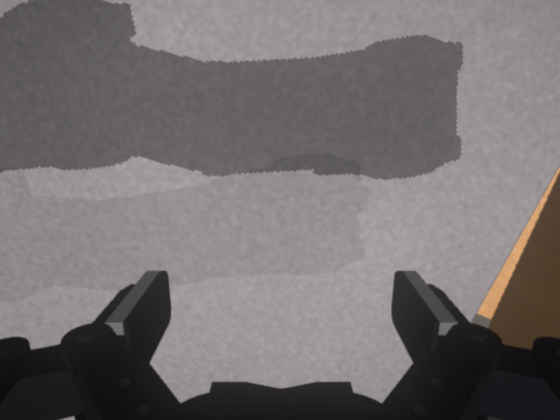

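The top view shows these candidates:
- Tall support at (233,237), with the low one on the strip at (316,260). Spare supports are at (117,180) and (451,221).
- Greens at (397,209) and (435,271).
- Yellows at (175,229) and (162,269).
- Red at (177,188), white at (400,257), timber at (305,171).

I'll crop these enlarged and measure them.

```bash
cat > h.py <<'E'
import numpy as np,cv2
from workcell import bot
C={n:bot.calibration(n) for n in('scene','top')}
def ray(c,uv):
    d=c['T'][:3,:3]@np.array([(uv[0]-c['cx'])/c['fx'],(uv[1]-c['cy'])/c['fy'],1]);return c['T'][:3,3],d
def onz(c,uv,z):
    o,d=ray(c,uv);return (o+d*(z-o[2])/d[2])
def proj(c,p):
    q=np.linalg.inv(c['T'])@np.append(p,1);return np.array([c['fx']*q[0]/q[2]+c['cx'],c['fy']*q[1]/q[2]+c['cy']])
def tri(c1,u1,c2,u2):
    o1,d1=ray(c1,u1);o2,d2=ray(c2,u2)
    t=np.linalg.lstsq(np.c_[d1,-d2],o2-o1,rcond=None)[0]
    a=o1+d1*t[0];b=o2+d2*t[1];return (a+b)/2,np.linalg.norm(a-b)
E
python3 - <<'E'
import cv2,numpy as np
t=cv2.imread('pics/top0.png');s=cv2.imread('pics/scene0.png')
a=cv2.resize(t[110:300,90:480],None,fx=2,fy=2,interpolation=cv2.INTER_CUBIC)
b=cv2.resize(s[140:320,100:460],None,fx=2.2,fy=2.2,interpolation=cv2.INTER_CUBIC)
cv2.imwrite('pics/ta.png',a);cv2.imwrite('pics/sb.png',b)
from h import *
rngs={'green':((50,120,40),(75,255,255)),'yellow':((24,140,60),(35,255,255)),'red':((0,190,90),(4,255,255)),'blue':((105,120,40),(125,255,255))}
for n,im in(('top',t),('scene',s)):
    hsv=cv2.cvtColor(im,cv2.COLOR_BGR2HSV)
    for k,(lo,hi) in rngs.items():
        m=cv2.inRange(hsv,lo,hi)
        cs,_=cv2.findContours(m,0,2)
        for c in cs:
            if cv2.contourArea(c)<60: continue
            print(n,k,cv2.contourArea(c),[np.round(x,1) for x in cv2.minAreaRect(c)])
    for p in ([(400,257),(305,171),(316,260),(117,180),(451,221),(233,237)] if n=='top' else [(174,223),(272,257),(240,197),(422,205),(131,263),(308,187)]): print(p,hsv[p[1],p[0]])
E
```

```text
top green 251.5 [array([435.3, 271.2]), array([20.6, 13.7]), np.float64(30.3)]
top green 432.5 [array([396. , 208.5]), array([25., 18.]), np.float64(90.0)]
top yellow 207.0 [array([161.4, 269.2]), array([17.7, 13.3]), np.float64(71.6)]
top yellow 440.0 [array([174.9, 228.6]), array([18.1, 26.4]), np.float64(35.5)]
top red 116.0 [array([176., 188.]), array([24., 16.]), np.float64(90.0)]
top blue 5171.5 [array([275. , 250.5]), array([132.7,  40.8]), np.float64(14.9)]
(400, 257) [112  15 190]
(305, 171) [ 16 116 180]
(316, 260) [130  15  99]
(117, 180) [144  14  90]
(451, 221) [150   6  92]
(233, 237) [110  16 191]
scene green 299.5 [array([182.4, 259.4]), array([20.8, 16.5]), np.float64(79.4)]
scene green 132.5 [array([142.1, 224.5]), array([17., 10.]), np.float64(10.3)]
scene yellow 207.0 [array([355.8, 192.5]), array([14.6, 16.1]), np.float64(9.5)]
scene yellow 79.5 [array([349.9, 167.6]), array([12.8,  7.7]), np.float64(38.7)]
scene blue 1336.5 [array([273.8, 202.3]), array([ 25.3, 107.4]), np.float64(86.0)]
(174, 223) [100  13 171]
(272, 257) [ 15 113 154]
(240, 197) [130  10  77]
(422, 205) [150   7  78]
(131, 263) [ 0  7 76]
(308, 187) [ 81  11 167]
```

View pics/ta.png

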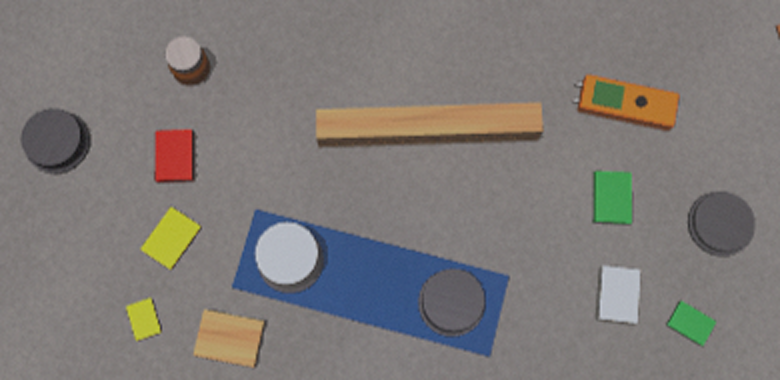

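View pics/sb.png

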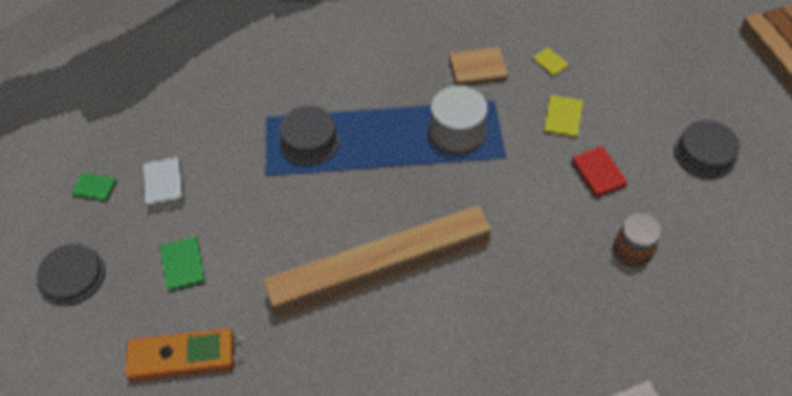

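The larger green is at (396,208) and the larger yellow at (175,229); both are clearly bigger than their look-alikes. Next I'll measure the heights of the supports.

```bash
python3 - <<'E'
from h import *
t=cv2.imread('pics/top0.png');s=cv2.imread('pics/scene0.png')
def crop(im,p,r=30): return cv2.resize(im[p[1]-r:p[1]+r,p[0]-r:p[0]+r],(264,264),interpolation=cv2.INTER_CUBIC)
T=[crop(t,p) for p in[(316,260),(117,180),(451,221)]];S=[crop(s,p,24) for p in[(240,200),(422,205),(131,263)]]
im=np.vstack([np.hstack(T),np.hstack(S)]);im=np.clip(im.astype(float)*1.8,0,255).astype(np.uint8)
cv2.imwrite('pics/lows.png',im)
E
```

```text
(no output)
```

View pics/lows.png

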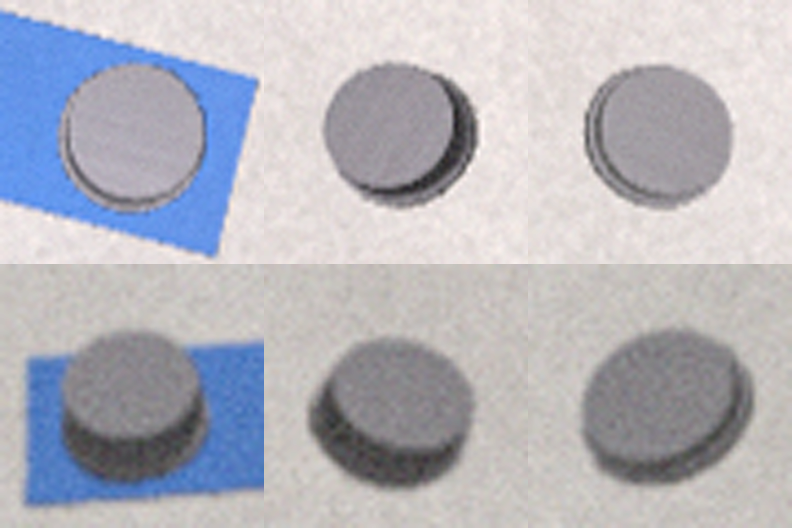

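```bash
python3 - <<'E'
from h import *
for n,a,b in [('strip',(316.9,260),(239.8,197.9)),('right',(115.5,179.1),(423.1,204.7)),('left',(452.25,221.8),(131.4,263)),('tall',(90+287/2,110+253.5/2),(100+459/2.2,140+107/2.2))]:
    print(n,tri(C['top'],np.array(a)-.4,C['scene'],np.array(b)-.4))
# refine top-view: strip corners and red/white masks
t=cv2.imread('pics/top0.png');hsv=cv2.cvtColor(t,cv2.COLOR_BGR2HSV)
def sub(m): 
    cs,_=cv2.findContours(m,0,2);return sorted(cs,key=cv2.contourArea)[::-1]
big=cv2.resize(t,None,fx=4,fy=4,interpolation=cv2.INTER_CUBIC);hb=cv2.cvtColor(big,cv2.COLOR_BGR2HSV)
R={'green':((50,110,60),(75,255,255),12),'yellow':((24,120,90),(35,255,255),8),'red':((0,170,110),(5,255,255),16),'blue':((105,120,40),(125,255,255),0)}
def rep(k,c,h):
    bx=cv2.boxPoints(cv2.minAreaRect(c))
    w=np.array([onz(C['top'],((p[0]+.5)/4-.5,(p[1]+.5)/4-.5),h/1000)[:2] for p in bx])
    e=[w[1]-w[0],w[2]-w[1]];e.sort(key=np.linalg.norm)
    print(k,'ctr',w.mean(0).round(4),'size',[round(np.linalg.norm(x)*1000,1) for x in e],'long yaw',round(np.arctan2(e[1][1],e[1][0])%np.pi,3),np.round(cv2.minAreaRect(c)[0])/4)
for k,(lo,hi,h) in R.items():
    m=cv2.inRange(hb,lo,hi)
    if k=='red': m|=cv2.inRange(hb,(175,170,110),(180,255,255))
    for c in sub(m)[:2]:
        if cv2.contourArea(c)>1500: rep(k,c,h)
m=cv2.inRange(hb,(0,0,160),(180,60,255))
z=np.zeros_like(m);z[900:1160,1500:1700]=m[900:1160,1500:1700];rep('white',sub(z)[0],24)
z=np.zeros_like(m);z[840:1060,840:1030]=m[840:1060,840:1030];c=sub(z)[0];e=cv2.fitEllipse(c);print('tall',e,onz(C['top'],(np.array(e[0])+.5)/4-.5,.06))
m=cv2.inRange(hb,(8,60,130),(25,255,255));z=np.zeros_like(m);z[600:780,960:1480]=m[600:780,960:1480];rep('beam',sub(z)[0],45)
E
```

```text
strip (array([ 0.42873745, -0.09086823,  0.03883586]), np.float64(0.00067807506027901))
right (array([0.59137379, 0.46372642, 0.02862714]), np.float64(0.00045949265301541343))
left (array([ 0.56951749, -0.44002676,  0.01578356]), np.float64(0.001042939702549208))
tall (array([0.46324143, 0.12599192, 0.0597571 ]), np.float64(0.00028410663710866623))
green ctr [ 0.5914 -0.2925] size [np.float64(49.1), np.float64(70.9)] long yaw 0.044 [396.5 208.5]
green ctr [ 0.4339 -0.4019] size [np.float64(37.0), np.float64(52.8)] long yaw 1.113 [435.75 271.5 ]
yellow ctr [0.4769 0.2881] size [np.float64(51.2), np.float64(71.0)] long yaw 2.67 [175.25 229.  ]
yellow ctr [0.3665 0.307 ] size [np.float64(35.1), np.float64(49.1)] long yaw 0.442 [161.75 269.5 ]
red ctr [0.5873 0.2993] size [np.float64(48.1), np.float64(70.7)] long yaw 0.147 [176.75 187.75]
blue ctr [0.4474 0.0188] size [np.float64(109.9), np.float64(355.6)] long yaw 1.409 [275.5 251. ]
white ctr [ 0.4601 -0.3054] size [np.float64(50.5), np.float64(71.5)] long yaw 3.117 [400.   257.25]
tall ((932.0180053710938, 945.7138671875), (120.434814453125, 122.80667877197266), 61.672447204589844) [0.46381    0.12710691 0.06      ]
beam ctr [ 0.6632 -0.0379] size [np.float64(41.7), np.float64(303.0)] long yaw 1.707 [304.5 170. ]
```

The 3 low supports triangulate at about 39 mm (strip), 29 mm (right) and 16 mm (left), and the tall one reads 59.8 mm. So the strip holds the 40 mm support, and the missing 20 mm is yellow (8) + green (12). The rig axes have yaw −0.162 and the seat is at about (0.428, −0.091). I'll go over the larger green first.

{"fn": "servo_tool", "kwargs": {"plan": [[40, 30, 0, 0.12, -1], [75, 60, 0, 0.24, -1], [110, 90, 0, 0.36, -1], [150, 120, 0, 0.48, -1], [190, 150, 0, 0.6, -1], [230, 180, 0, 0.72, -1], [270, 210, 0, 0.84, -1], [310, 240, 0, 0.96, -1], [350, 270, 0, 1.08, -1], [381, 296, -20, 1.2, -1]], "squeeze": 40}}

```text
clock: 0.98
position: [0.5405, -0.3325, 0.2248]
tool_rot: [3.14, 0.001, 1.548]
force: [0.5, -1.1, 0.4]
grip_width: 0.0852
```

{"fn": "servo_tool", "kwargs": {"plan": [[0, 0, 0, 0.12, -1], [0, 0, 0, 0.24, -1], [0, 0, 0, 0.36, -1], [0, 0, 0, 0.48, -1], [0, 0, 0, 0.6, -1], [0, 0, 0, 0.72, -1], [0, 0, 0, 0.84, -1], [0, 0, 0, 0.96, -1], [0, 0, 0, 1.08, -1], [0, 0, 0, 1.2, -1]]}}

```text
clock: 1.82
position: [0.5385, -0.3337, 0.2235]
tool_rot: [3.142, -0.0, 2.749]
force: [0.7, 0.4, -0.1]
grip_width: 0.0854
```

{"fn": "servo_tool", "kwargs": {"plan": [[0, 0, -20, 0.11, -1], [0, 0, -40, 0.22, -1], [0, 0, -50, 0.33, -1], [0, 0, -50, 0.44, -1], [0, 0, -50, 0.44, -1], [0, 0, -50, 0.44, -1], [0, 0, -50, 0.44, -1], [0, 0, -50, 0.44, -1], [0, 0, -50, 0.44, -1], [0, 0, -50, 0.44, -1]]}}

```text
clock: 2.65
position: [0.5387, -0.3337, 0.174]
tool_rot: [-3.141, 0.0, -3.102]
force: [-0.3, 0.8, -0.5]
grip_width: 0.0851
```

```bash
cat > w.py <<'E'
from h import *
R={'green':((50,110,40),(75,255,255)),'yellow':((22,110,60),(36,255,255)),'wood':((8,60,90),(25,255,255)),'blue':((105,120,40),(125,255,255))}
def wrist(name,col,h,rect=True):
    s=bot.observe();c=bot.calibration('wrist');im=bot.grab_frame('wrist');cv2.imwrite(f'pics/{name}.png',im)
    m=cv2.inRange(cv2.cvtColor(im,cv2.COLOR_BGR2HSV),*R[col])
    cs,_=cv2.findContours(m,0,2)
    print('tcp',s['position'].round(4),'yaw',round(s['tool_rot'][2],4),'w',s['grip_width'].round(4),'t',s['clock'])
    for k in sorted(cs,key=cv2.contourArea)[::-1][:2]:
        if cv2.contourArea(k)<400: continue
        w=np.array([onz(c,p[0],h)[:2] for p in k.astype(float)]).astype(np.float32)
        (x,y),(a,b),_=r=cv2.minAreaRect(w*1000);bx=cv2.boxPoints(r);e=[bx[1]-bx[0],bx[2]-bx[1]];e.sort(key=np.linalg.norm)
        print(col,'ctr',round(x,1),round(y,1),'size',sorted([round(a,1),round(b,1)]),'yaw',round(float(np.arctan2(e[1][1],e[1][0])%np.pi),3),'px',cv2.boundingRect(k))
    return im,c
E
python3 -c "
from w import *
wrist('g1','green',.012)"
```

```text
Traceback (most recent call last):
  File "w.py", line 7, in wrist
    print('tcp',s['position'].round(4),'yaw',round(s['tool_rot'][2],4),'w',s['grip_width'].round(4),'t',s['clock'])
                                                                           ^^^^^^^^^^^^^^^^^^^^^
AttributeError: 'float' object has no attribute 'round'
```

View pics/g1.png

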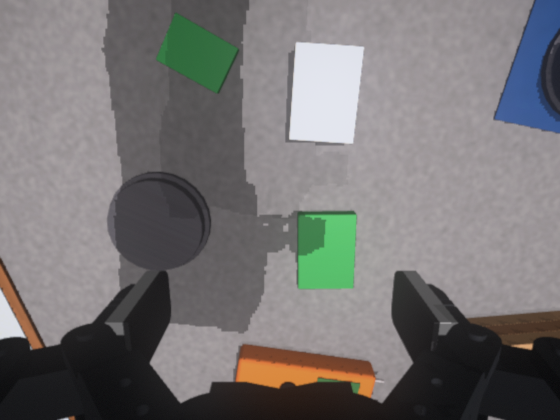

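The wrist view shows the large green at (327,250), about the size of the white at (326,93). The small look-alike is at (197,53).

```bash
sed -i "s/s\['grip_width'\].round(4)/round(s['grip_width'],4)/" w.py; python3 -c "
from w import *
wrist('g2','green',.012)"
```

```text
tcp [ 0.5387 -0.3337  0.1739] yaw -3.1012 w 0.0855 t 2.7
green ctr 592.2 -292.4 size [49.3, 68.6] yaw 0.043 px (298, 214, 58, 74)
green ctr 435.9 -401.9 size [36.4, 51.7] yaw 1.114 px (157, 13, 81, 80)
```

{"fn": "servo_tool", "kwargs": {"plan": [[27, 20, 0, 0.002, -1], [53, 41, -10, 0.002, -1], [53, 41, -40, 0.002, -1], [53, 41, -70, 0.002, -1], [53, 41, -100, 0.002, -1], [53, 41, -125, 0.002, -1], [53, 41, -145, 0.002, -1], [53, 41, -158, 0.002, -1], [53, 41, -165, 0.002, -1], [53, 41, -170, 0.002, -1]]}}

```text
clock: 3.58
position: [0.5917, -0.2926, 0.0034]
tool_rot: [3.141, -0.0, -3.099]
force: [0.1, 0.1, -0.1]
grip_width: 0.0855
```

{"fn": "servo_tool", "kwargs": {"plan": [[0, 0, -1, 0, -0.2], [0, 0, -1, 0, 0.2], [0, 0, -1, 0, 0.6], [0, 0, -1, 0, 1], [0, 0, -1, 0, 1], [0, 0, -1, 0, 1], [0, 0, -1, 0, 1], [0, 0, -1, 0, 1], [0, 0, -1, 0, 1], [0, 0, -1, 0, 1]]}}

```text
clock: 4.42
position: [0.5921, -0.293, 0.004]
tool_rot: [-3.141, 0.001, -3.099]
force: [-2.3, 0.7, 6.0]
grip_width: 0.0484
```

{"fn": "servo_tool", "kwargs": {"plan": [[0, 0, 3, 0, 1], [0, 0, 8, 0, 1], [0, 0, 15, 0, 1], [0, 0, 25, 0, 1], [0, 0, 40, 0, 1], [0, 0, 60, 0, 1], [0, 0, 80, 0, 1], [0, 0, 97, 0, 1], [0, 0, 97, 0, 1], [0, 0, 97, 0, 1]]}}

```text
clock: 5.25
position: [0.5922, -0.293, 0.1017]
tool_rot: [-3.14, 0.002, -3.099]
force: [0.5, -0.4, -0.2]
grip_width: 0.048
```

```bash
python3 -c "
from w import *
wrist('g3','green',.105)"
```

```text
tcp [ 0.5922 -0.293   0.1017] yaw -3.0986 w 0.048 t 5.25
green ctr 594.2 -293.3 size [51.2, 73.8] yaw 0.044 px (216, 198, 131, 164)
```

View pics/g3.png

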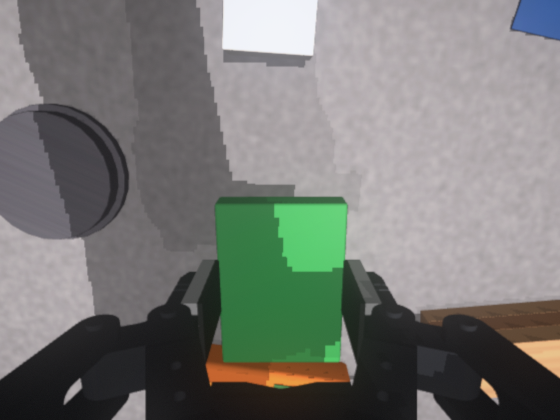

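{"fn": "servo_tool", "kwargs": {"plan": [[0, 0, 30, -0.05, 1], [-10, 30, 60, -0.1, 1], [-20, 65, 70, -0.15, 1], [-30, 100, 70, -0.204, 1], [-40, 135, 70, -0.204, 1], [-48, 170, 70, -0.204, 1], [-52, 203, 70, -0.204, 1], [-52, 203, 70, -0.204, 1], [-52, 203, 70, -0.204, 1], [-52, 203, 70, -0.204, 1]]}}

```text
clock: 6.13
position: [0.5395, -0.0902, 0.1693]
tool_rot: [-3.141, -0.001, 2.981]
force: [-0.0, -0.5, -0.7]
grip_width: 0.0486
```

```bash
python3 -c "
from w import *
im,c=wrist('s1','blue',.0)
np.save('pics/s1T.npy',c['T'])"
```

```text
tcp [ 0.5395 -0.0902  0.1693] yaw 2.9807 w 0.0486 t 6.1333
blue ctr 453.5 -3.6 size [90.5, 308.2] yaw 1.411 px (172, 0, 388, 125)
```

View pics/s1.png

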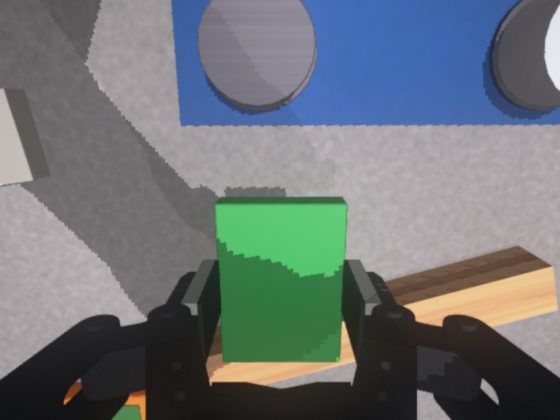

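```bash
python3 - <<'E'
from h import *
c=bot.calibration('wrist');c['T']=np.load('pics/s1T.npy')
im=cv2.imread('pics/s1.png');hsv=cv2.cvtColor(im,cv2.COLOR_BGR2HSV)
m=((hsv[...,1]<60)&(hsv[...,2]>85)).astype(np.uint8)*255
z=np.zeros_like(m);z[0:122,185:335]=m[0:122,185:335]
z=cv2.morphologyEx(z,cv2.MORPH_OPEN,np.ones((5,5)))
k=max(cv2.findContours(z,0,1)[0],key=cv2.contourArea);k=cv2.convexHull(k)
P=np.array([onz(c,p[0].astype(float),.04)[:2]*1000 for p in cv2.findContours(cv2.drawContours(np.zeros_like(z),[k],-1,255,-1),0,1)[0][0] if p[0][1]>2])
A=np.c_[2*P,np.ones(len(P))];s=np.linalg.lstsq(A,(P**2).sum(1),rcond=None)[0]
r=np.hypot(*(P-s[:2]).T);print('circle',s[:2].round(1),'r',r.mean().round(1),r.std().round(2),cv2.boundingRect(k))
cv2.imwrite('pics/s1m.png',z[:140])
t=cv2.imread('pics/top0.png')
E
```

```text
circle [431.3 -89.1] r 39.7 0.84 (198, 0, 119, 106)
```

View pics/s1m.png

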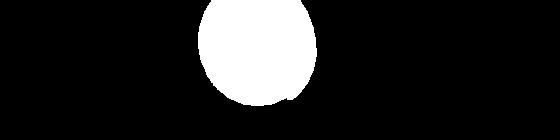

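{"fn": "servo_tool", "kwargs": {"plan": [[-30, 0, 0, 0, 1], [-65, 0, 0, 0, 1], [-95, 0, 0, 0, 1], [-109, 0, -20, 0, 1], [-109, 0, -55, 0, 1], [-109, 0, -85, 0, 1], [-109, 0, -105, 0, 1], [-109, 0, -115, 0, 1], [-109, 0, -121, 0, 1], [-109, 0, -124, 0, 1]]}}

```text
clock: 7.02
position: [0.4307, -0.09, 0.0454]
tool_rot: [3.142, -0.0, 2.98]
force: [-0.4, -1.4, -0.7]
grip_width: 0.0483
```

```bash
python3 -c "
from w import *
s=bot.observe();print(s['position'],s['force'])
cv2.imwrite('pics/sc1.png',cv2.resize(bot.grab_frame('scene')[140:260,180:340],None,fx=4,fy=4,interpolation=2))"
```

```text
[ 0.43074274 -0.08998667  0.04535868] [-0.43042837 -1.44263047 -0.71692144]
```

View pics/sc1.png

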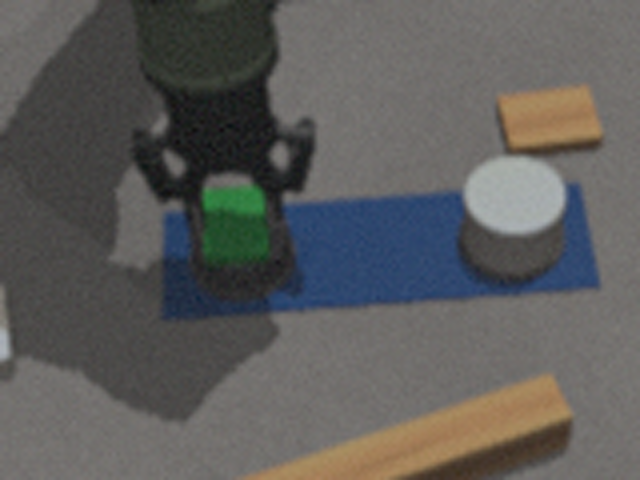

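{"fn": "servo_tool", "kwargs": {"plan": [[0, 0, -1, 0, 1], [0, 0, -1.5, 0, 1], [0, 0, -1.5, 0, 0.2], [0, 0, -1.5, 0, -0.4], [0, 0, -1.5, 0, -1], [0, 0, -1, 0, -1], [0, 0, -1, 0, -1], [0, 0, 10, 0, -1], [0, 0, 40, 0, -1], [0, 0, 75, 0, -1]]}}

```text
clock: 7.9
position: [0.4294, -0.089, 0.1206]
tool_rot: [3.141, -0.004, 2.982]
force: [0.2, 0.3, -0.2]
grip_width: 0.0853
```

{"fn": "servo_tool", "kwargs": {"plan": [[0, 0, 35, 0, -1], [20, 0, 60, 0, -1], [40, 0, 75, 0, -1], [40, 0, 75, 0, -1], [40, 0, 75, 0, -1], [40, 0, 75, 0, -1], [40, 0, 75, 0, -1], [40, 0, 75, 0, -1], [40, 0, 75, 0, -1], [40, 0, 75, 0, -1]]}}

```text
clock: 8.73
position: [0.4703, -0.0896, 0.1954]
tool_rot: [3.142, -0.001, 2.981]
force: [0.4, 0.6, -0.7]
grip_width: 0.0854
```

```bash
python3 -c "
from w import *
im,c=wrist('s2','green',.052)
np.save('pics/s2T.npy',c['T'])
cv2.imwrite('pics/top2.png',cv2.resize(bot.grab_frame('top')[200:300,190:350],None,fx=4,fy=4,interpolation=2))"
```

```text
tcp [ 0.4703 -0.0896  0.1954] yaw 2.9809 w 0.0854 t 8.7333
green ctr 432.0 -90.5 size [49.4, 68.5] yaw 2.982 px (239, 100, 67, 92)
```

View pics/s2.png

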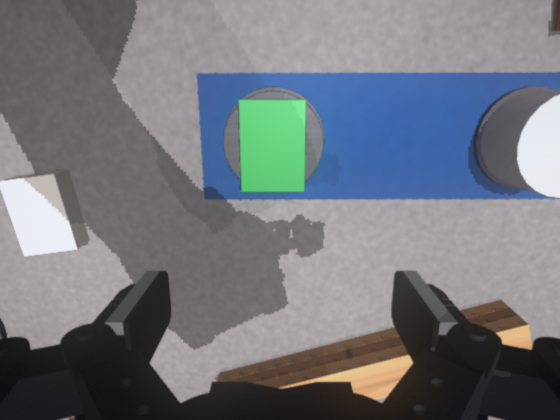

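View pics/top2.png

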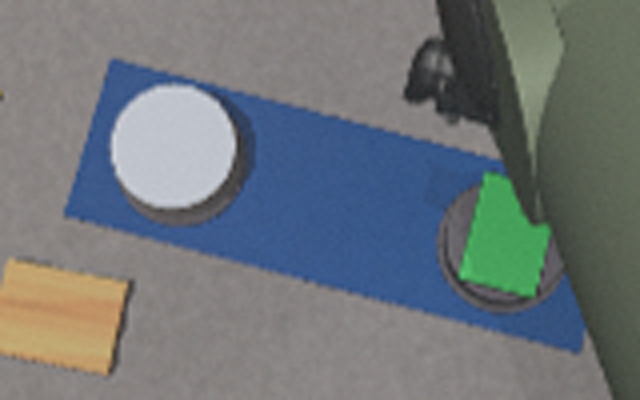

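```bash
python3 - <<'E'
from h import *
c=bot.calibration('wrist');c['T']=np.load('pics/s2T.npy')
im=cv2.imread('pics/s2.png');hsv=cv2.cvtColor(im,cv2.COLOR_BGR2HSV)
def fit(m,box,z,excl=None):
    Z=np.zeros_like(m);x0,y0,x1,y1=box;Z[y0:y1,x0:x1]=m[y0:y1,x0:x1]
    Z=cv2.morphologyEx(Z,cv2.MORPH_OPEN,np.ones((3,3)))
    ks=[k for k in cv2.findContours(Z,0,1)[0] if cv2.contourArea(k)>80]
    k=np.vstack(ks)[:,0].astype(float)
    g=cv2.dilate(cv2.inRange(hsv,(50,110,40),(75,255,255)),np.ones((9,9)))
    k=np.array([p for p in k if not g[int(p[1]),int(p[0])] and x0<p[0]<x1-2])
    P=np.array([onz(c,p,z)[:2]*1000 for p in k])
    for _ in range(4):
        s=np.linalg.lstsq(np.c_[2*P,np.ones(len(P))],(P**2).sum(1),rcond=None)[0]
        r=np.hypot(*(P-s[:2]).T);q=abs(r-np.median(r))<1.5;P=P[q]
    print('circle',s[:2].round(1),'r',r.mean().round(1),r.std().round(2),len(P))
m=((hsv[...,1]<60)&(hsv[...,2]>85)).astype(np.uint8)*255
fit(m,(210,80,335,197),.04)
cv2.imwrite('pics/m2.png',m)
m=((hsv[...,1]<60)&(hsv[...,2]>150)).astype(np.uint8)*255
fit(m,(490,80,560,215),.06)
b=cv2.inRange(hsv,(105,120,40),(125,255,255))
k=max(cv2.findContours(b,0,2)[0],key=cv2.contourArea)
for p in ((202,73),(206,198),(556,73),(556,198)): print(p,onz(c,p,0)[:2].round(4))
E
```

```text
circle [428.2 -89.1] r 39.4 0.47 196
circle [475.6 104.3] r 31.4 0.78 21
(202, 73) [ 0.3664 -0.1411]
(206, 198) [ 0.4742 -0.1611]
(556, 73) [0.4144 0.1563]
(556, 198) [0.5261 0.1607]
```

View pics/m2.png

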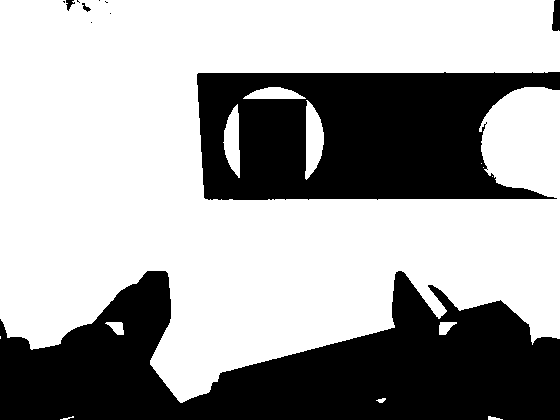

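The green sits (+3.8, −1.4) mm off the support's centre in the same picture, where the support fits at (428.2, −89.1). I'll re-grip it and shift it about 3.5 mm.

{"fn": "servo_tool", "kwargs": {"plan": [[-20, 0, -10, 0, -1], [-39, 0, -40, 0, -1], [-39, 0, -75, 0, -1], [-39, 0, -110, 0, -1], [-39, 0, -132, 0, -1], [-39, 0, -145, 0, -1], [-39, 0, -151, 0, -0.5], [-39, 0, -151, 0, 0.2], [-39, 0, -151, 0, 1], [-39, 0, -151, 0, 1]]}}

```text
clock: 9.67
position: [0.432, -0.0897, 0.0457]
tool_rot: [-3.141, 0.001, 2.981]
force: [-1.0, 0.1, -0.6]
grip_width: 0.0481
```

{"fn": "servo_tool", "kwargs": {"plan": [[0, 0, 0, 0, 1], [0, 0, 0, 0, 1], [0, 0, 2, 0, 1], [0, 0, 3, 0, 1], [-2, 0.3, 3, 0, 1], [-3.5, 0.7, 3, 0, 1], [-3.5, 0.7, 3, 0, 1], [-3.5, 0.7, 1, 0, 1], [-3.5, 0.7, -0.5, 0, 1], [-3.5, 0.7, -0.5, 0, 1]]}}

```text
clock: 10.5
position: [0.4284, -0.0891, 0.0444]
tool_rot: [-3.141, 0.001, 2.981]
force: [-2.7, -0.8, 16.5]
grip_width: 0.0485
```

{"fn": "servo_tool", "kwargs": {"plan": [[0, 0, 0, 0, 0.4], [0, 0, 0, 0, -0.2], [0, 0, 0, 0, -1], [0, 0, 0, 0, -1], [0, 0, 0, 0, -1], [0, 0, 10, 0, -1], [0, 0, 45, 0, -1], [0, 0, 85, 0, -1], [20, 0, 120, 0, -1], [40, 0, 150, 0, -1]]}}

```text
clock: 11.33
position: [0.4681, -0.089, 0.1968]
tool_rot: [-3.142, 0.001, 2.981]
force: [1.1, 0.2, 0.2]
grip_width: 0.0853
```

```bash
cat > circ.py <<'E'
from w import *
def circ(im,c,z,vmin=85,cols=((50,110,40),(75,255,255)),guess=(430,-90)):
    hsv=cv2.cvtColor(im,cv2.COLOR_BGR2HSV)
    m=((hsv[...,1]<60)&(hsv[...,2]>vmin)).astype(np.uint8)*255
    u=proj(c,np.array([guess[0]/1e3,guess[1]/1e3,z]));r=int(c['fx']*.049/(c['T'][2,3]-z))
    x0,x1,y0,y1=[int(v) for v in(u[0]-r,u[0]+r,u[1]-r,u[1]+r)];y0=max(y0,0)
    Z=np.zeros_like(m);Z[y0:y1,x0:x1]=m[y0:y1,x0:x1]
    cv2.circle(Z,(int(u[0]),int(u[1])),r,0,3)
    k=np.vstack([k for k in cv2.findContours(Z,0,1)[0] if cv2.contourArea(k)>60])[:,0].astype(float)
    g=cv2.dilate(cv2.inRange(hsv,*cols),np.ones((9,9)))
    P=np.array([onz(c,p,z)[:2]*1000 for p in k if not g[int(p[1]),int(p[0])]])
    P=P[abs(np.hypot(*(P-np.array(guess)).T)-40)<5]
    for _ in range(5):
        s=np.linalg.lstsq(np.c_[2*P,np.ones(len(P))],(P**2).sum(1),rcond=None)[0]
        r=np.hypot(*(P-s[:2]).T);P=P[abs(r-np.median(r))<1.2]
    print('circle',s[:2].round(1),'r',r.mean().round(1),r.std().round(2),len(P))
E
python3 -c "
from circ import *
im,c=wrist('s3','green',.052)
circ(im,c,.04)"
```

```text
tcp [ 0.4681 -0.089   0.1968] yaw 2.9809 w 0.0853 t 11.3333
green ctr 427.8 -89.4 size [49.5, 68.5] yaw 2.981 px (239, 97, 67, 92)
circle [428.4 -89.1] r 39.6 0.6 179
```

View pics/s3.png

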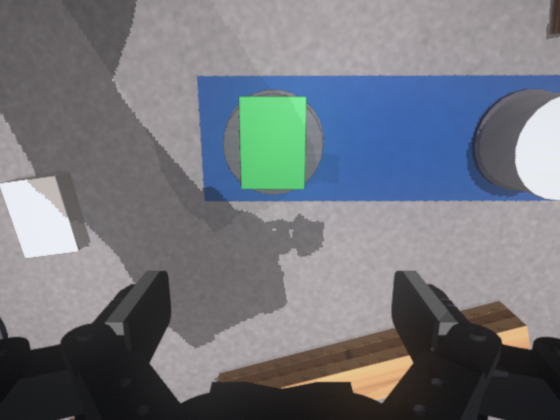

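{"fn": "servo_tool", "kwargs": {"plan": [[5, 40, 0, -0.04, -1], [10, 80, 0, -0.08, -1], [15, 120, 0, -0.12, -1], [20, 160, 0, -0.16, -1], [25, 200, 0, -0.2, -1], [30, 240, 0, -0.24, -1], [35, 280, -5, -0.28, -1], [40, 320, -10, -0.31, -1], [45, 350, -20, -0.31, -1], [45, 359, -25, -0.31, -1]]}}

```text
clock: 12.22
position: [0.5122, 0.2753, 0.1681]
tool_rot: [3.14, -0.002, 2.675]
force: [-0.2, 0.8, -0.2]
grip_width: 0.0854
```

```bash
python3 -c "
from circ import *
im,c=wrist('y1','yellow',.008)"
```

```text
tcp [0.5122 0.2753 0.1681] yaw 2.6751 w 0.0854 t 12.2167
yellow ctr 478.2 289.3 size [49.7, 69.5] yaw 2.665 px (246, 101, 64, 88)
yellow ctr 382.2 303.4 size [26.1, 53.7] yaw 1.105 px (198, 0, 75, 40)
```

View pics/y1.png

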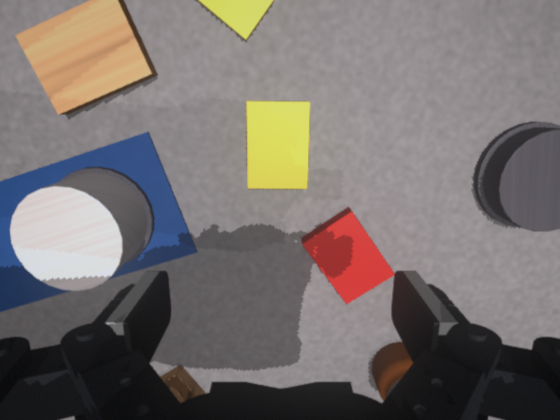

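{"fn": "servo_tool", "kwargs": {"plan": [[-12, 5, 0, -0.01, -1], [-24, 12, -10, -0.01, -1], [-34, 18, -30, -0.01, -1], [-34, 18, -55, -0.01, -1], [-34, 18, -80, -0.01, -1], [-34, 18, -100, -0.01, -1], [-34, 18, -115, -0.01, -1], [-34, 18, -125, -0.01, -1], [-34, 18, -130, -0.01, -1], [-34, 18, -130, -0.01, -1]]}}

```text
clock: 13.1
position: [0.4789, 0.2875, 0.0386]
tool_rot: [-3.141, -0.0, 2.661]
force: [-0.4, -0.4, 0.2]
grip_width: 0.0852
```

{"fn": "servo_tool", "kwargs": {"plan": [[-0.7, 1.8, -10, 0.004, -1], [-0.7, 1.8, -20, 0.004, -1], [-0.7, 1.8, -28, 0.004, -1], [-0.7, 1.8, -33, 0.004, -0.8], [-0.7, 1.8, -36, 0.004, -0.4], [-0.7, 1.8, -36, 0.004, 0], [-0.7, 1.8, -36, 0.004, 0.4], [-0.7, 1.8, -36, 0.004, 1], [-0.7, 1.8, -36, 0.004, 1], [-0.7, 1.8, -36, 0.004, 1]]}}

```text
clock: 13.93
position: [0.4786, 0.2898, 0.0034]
tool_rot: [3.141, 0.0, 2.665]
force: [0.7, -0.2, 0.0]
grip_width: 0.0474
```

{"fn": "servo_tool", "kwargs": {"plan": [[0, 0, 0, 0, 1], [0, 0, 0, 0, 1], [0, 0, 3, 0, 1], [0, 0, 8, 0, 1], [0, 0, 16, 0, 1], [0, 0, 30, 0, 1], [0, 0, 50, 0, 1], [0, 0, 75, 0, 1], [0, 0, 97, 0, 1], [0, 0, 97, 0, 1]]}}

```text
clock: 14.77
position: [0.4799, 0.291, 0.1051]
tool_rot: [3.137, 0.003, 2.665]
force: [0.5, 0.3, 1.0]
grip_width: 0.0477
```

```bash
python3 -c "
from circ import *
im,c=wrist('y2','yellow',.108)"
```

```text
tcp [0.4799 0.291  0.1051] yaw 2.6647 w 0.0477 t 14.7667
yellow ctr 480.1 291.2 size [52.0, 71.7] yaw 2.664 px (216, 195, 131, 160)
yellow ctr 388.7 314.5 size [19.9, 28.0] yaw 0.441 px (172, 0, 98, 86)
```

View pics/y2.png

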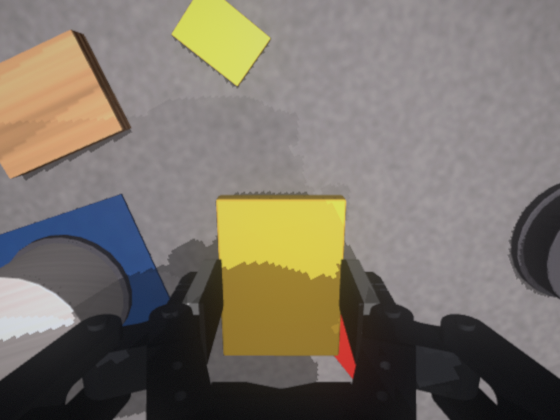

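{"fn": "servo_tool", "kwargs": {"plan": [[0, 0, 35, 0.03, 1], [-5, -40, 60, 0.07, 1], [-10, -80, 70, 0.11, 1], [-15, -120, 70, 0.15, 1], [-20, -160, 70, 0.19, 1], [-28, -200, 70, 0.23, 1], [-34, -240, 70, 0.27, 1], [-42, -280, 70, 0.31, 1], [-48, -320, 70, 0.317, 1], [-51, -355, 70, 0.317, 1]]}}

```text
clock: 15.65
position: [0.4258, -0.0678, 0.1702]
tool_rot: [-3.141, -0.001, 2.982]
force: [1.5, 0.2, 0.1]
grip_width: 0.0475
```

{"fn": "servo_tool", "kwargs": {"plan": [[0, -20, 0, 0, 1], [0, -24, 0, 0, 1], [0, -24, -20, 0, 1], [0, -24, -50, 0, 1], [0, -24, -75, 0, 1], [0, -24, -90, 0, 1], [0, -24, -95, 0, 1], [0, -24, -100, 0, 1], [0, -24, -100, 0, 1], [0, -24, -100, 0, 1]]}}

```text
clock: 16.48
position: [0.4278, -0.089, 0.0708]
tool_rot: [-3.141, 0.001, 2.982]
force: [-0.0, 0.7, -0.5]
grip_width: 0.0473
```

{"fn": "servo_tool", "kwargs": {"plan": [[0, -0.3, -6, 0, 1], [0, -0.3, -11, 0, 1], [0, -0.3, -14, 0, 1], [0, -0.3, -15, 0, 1], [0, -0.3, -15.5, 0, 1], [0, -0.3, -16, 0, 1], [0, -0.3, -16, 0, 1], [0, -0.3, -16, 0, 1], [0, -0.3, -16, 0, 1], [0, -0.3, -16, 0, 1]]}}

```text
clock: 17.32
position: [0.4274, -0.0897, 0.0549]
tool_rot: [-3.14, 0.001, 2.982]
force: [-8.6, 0.0, 31.6]
grip_width: 0.0476
```

{"fn": "servo_tool", "kwargs": {"plan": [[0, 0, 0, 0, 0.4], [0, 0, 0, 0, -0.2], [0, 0, 0, 0, -1], [0, 0, 0, 0, -1], [0, 0, 0, 0, -1], [0, 0, 10, 0, -1], [0, 0, 45, 0, -1], [0, 0, 85, 0, -1], [20, 0, 120, 0, -1], [40, 0, 140, 0, -1]]}}

```text
clock: 18.15
position: [0.4682, -0.0896, 0.1978]
tool_rot: [-3.141, 0.003, 2.982]
force: [0.8, 0.7, 0.6]
grip_width: 0.0852
```

```bash
python3 -c "
from circ import *
im,c=wrist('s4','yellow',.060)
circ(im,c,.04,cols=((20,90,40),(80,255,255)))
cv2.imwrite('pics/sc4.png',cv2.resize(bot.grab_frame('scene')[140:260,180:340],None,fx=4,fy=4,interpolation=2))"
```

```text
tcp [ 0.4682 -0.0896  0.1978] yaw 2.9817 w 0.0852 t 18.15
yellow ctr 427.5 -90.0 size [50.1, 69.8] yaw 2.982 px (238, 95, 69, 96)
circle [428.1 -89.1] r 39.7 0.52 159
```

View pics/s4.png

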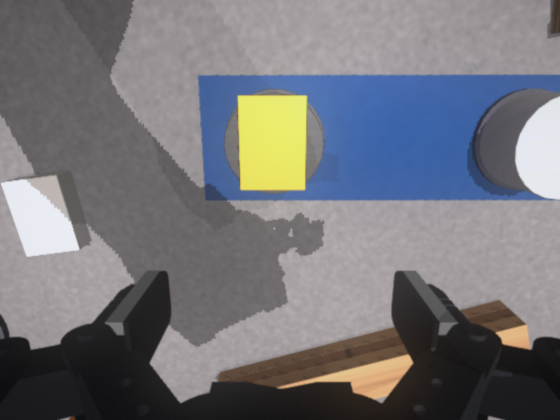

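View pics/sc4.png

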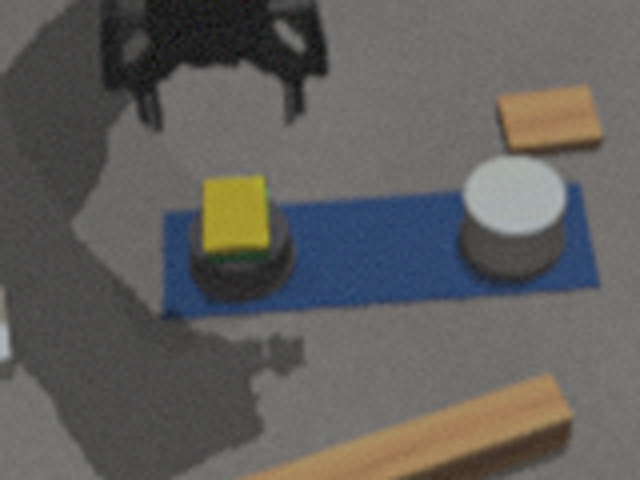

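{"fn": "servo_tool", "kwargs": {"plan": [[35, 8, 10, 0, -1], [70, 15, 20, 0, -1], [105, 22, 30, 0, -1], [140, 29, 40, 0, -1], [175, 36, 50, 0, -1], [210, 43, 60, 0, -1], [240, 50, 60, 0, -1], [250, 50, 60, 0, -1], [250, 50, 60, 0, -1], [250, 50, 60, 0, -1]]}}

```text
clock: 19.08
position: [0.7169, -0.0391, 0.2527]
tool_rot: [-3.141, -0.002, 2.982]
force: [0.4, 0.1, -0.5]
grip_width: 0.0854
```

```bash
python3 -c "
from circ import *
im,c=wrist('b1','wood',.045)
np.save('pics/b1T.npy',c['T'])
im,c=wrist('b1b','yellow',.060)
"
```

```text
tcp [ 0.7169 -0.0391  0.2527] yaw 2.9824 w 0.0854 t 19.0833
wood ctr 663.9 -37.1 size [40.9, 300.5] yaw 1.706 px (114, 49, 327, 141)
wood ctr 722.4 -272.1 size [51.1, 107.3] yaw 1.453 px (0, 195, 105, 54)
tcp [ 0.7166 -0.0395  0.2532] yaw 2.982 w 0.0855 t 19.1333
```

View pics/b1.png

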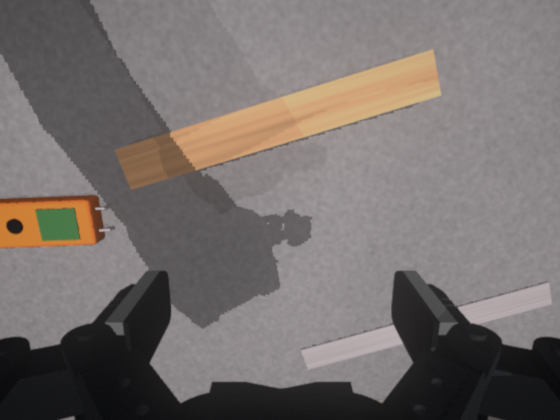

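{"fn": "servo_tool", "kwargs": {"plan": [[-6, 0, -5, -0.125, -1], [-12, 1, -10, -0.25, -1], [-18, 1, -20, -0.375, -1], [-24, 1, -30, -0.5, -1], [-30, 2, -40, -0.625, -1], [-36, 2, -50, -0.75, -1], [-42, 2, -60, -0.875, -1], [-48, 2, -70, -1.0, -1], [-53, 2, -80, -1.125, -1], [-53, 2, -80, -1.25, -1]]}}

```text
clock: 20.02
position: [0.662, -0.0385, 0.1727]
tool_rot: [-3.139, 0.0, 1.725]
force: [-0.8, 0.6, -0.3]
grip_width: 0.0853
```

{"fn": "servo_tool", "kwargs": {"plan": [[0, 0, 0, -0.026, -1], [0, 0, 0, -0.026, -1], [0, 0, -20, -0.026, -1], [0, 0, -40, -0.026, -1], [0, 0, -60, -0.026, -1], [0, 0, -75, -0.026, -1], [0, 0, -80, -0.026, -1], [0, 0, -85, -0.026, -1], [0, 0, -85, -0.026, -1], [0, 0, -85, -0.026, -1]]}}

```text
clock: 20.85
position: [0.6648, -0.0375, 0.09]
tool_rot: [3.141, 0.0, 1.707]
force: [-0.7, 0.0, 0.8]
grip_width: 0.0853
```

```bash
python3 -c "
from circ import *
im,c=wrist('b2','wood',.045)
"
```

```text
tcp [ 0.6648 -0.0375  0.09  ] yaw 1.7067 w 0.0853 t 20.85
wood ctr 662.7 -28.5 size [40.8, 209.6] yaw 1.703 px (235, 0, 90, 388)
```

View pics/b2.png

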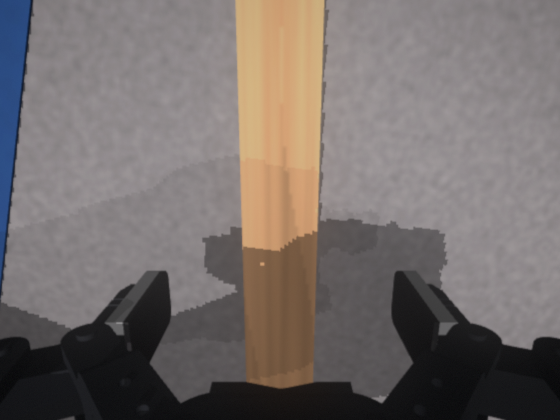

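Well lined up over the timber. Next I descend 80 mm and grip.

{"fn": "servo_tool", "kwargs": {"plan": [[-0.8, 0.3, -25, 0, -1], [-0.8, 0.3, -50, 0, -1], [-0.8, 0.3, -68, 0, -1], [-0.8, 0.3, -77, 0, -1], [-0.8, 0.3, -80, 0, -0.7], [-0.8, 0.3, -80, 0, -0.2], [-0.8, 0.3, -80, 0, 0.3], [-0.8, 0.3, -80, 0, 1], [-0.8, 0.3, -80, 0, 1], [-0.8, 0.3, -80, 0, 1]], "squeeze": 60}}

```text
clock: 21.73
position: [0.6644, -0.0372, 0.0107]
tool_rot: [3.14, 0.0, 1.706]
force: [-1.5, -0.2, 7.7]
grip_width: 0.0393
```

{"fn": "servo_tool", "kwargs": {"plan": [[0, 0, 0, 0, 1], [0, 0, 0, 0, 1], [0, 0, 3, 0, 1], [0, 0, 8, 0, 1], [0, 0, 15, 0, 1], [0, 0, 28, 0, 1], [0, 0, 45, 0, 1], [0, 0, 65, 0, 1], [0, 0, 85, 0, 1], [0, 0, 100, 0, 1]]}}

```text
clock: 22.57
position: [0.6641, -0.0371, 0.1121]
tool_rot: [3.14, 0.0, 1.706]
force: [0.8, -0.8, -2.7]
grip_width: 0.0396
```

```bash
python3 -c "
from circ import *
s=bot.observe();print(s['position'],s['force'],s['moment'])
cv2.imwrite('pics/sc5.png',cv2.resize(bot.grab_frame('scene')[140:320,180:380],None,fx=3,fy=3,interpolation=2))"
```

```text
[ 0.66406784 -0.03710564  0.11212352] [ 0.75971127 -0.8488894  -2.68708115] [-0.01927356 -0.07076278  0.00157831]
```

View pics/sc5.png

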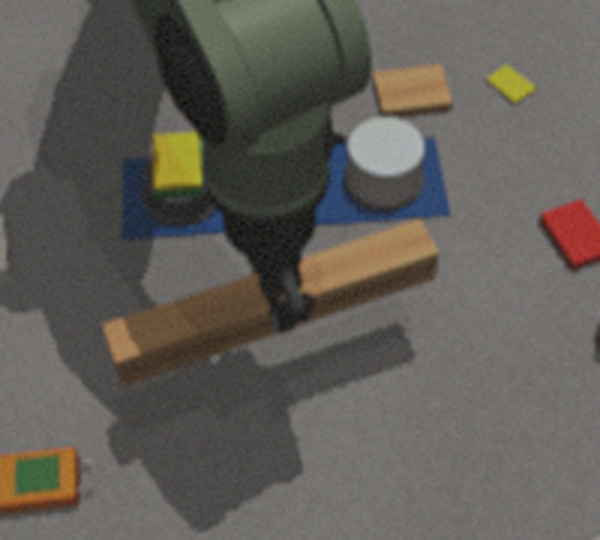

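{"fn": "servo_tool", "kwargs": {"plan": [[0, 0, 20, -0.02, 1], [-20, 5, 30, -0.05, 1], [-50, 13, 30, -0.09, 1], [-80, 21, 30, -0.13, 1], [-110, 29, 30, -0.17, 1], [-140, 37, 30, -0.21, 1], [-170, 45, 30, -0.25, 1], [-198, 51, 30, -0.28, 1], [-218, 56, 30, -0.297, 1], [-218, 56, 30, -0.297, 1]]}}

```text
clock: 23.45
position: [0.442, 0.0193, 0.1397]
tool_rot: [-3.14, 0.001, 1.409]
force: [1.2, 0.6, -3.2]
grip_width: 0.0393
```

{"fn": "servo_tool", "kwargs": {"plan": [[0, 0, 0, 0, 1], [0, 0, 0, 0, 1], [0, 0, -10, 0, 1], [0, 0, -20, 0, 1], [0, 0, -30, 0, 1], [0, 0, -40, 0, 1], [0, 0, -48, 0, 1], [0, 0, -50, 0, 1], [0, 0, -50, 0, 1], [0, 0, -50, 0, 1]]}}

```text
clock: 24.28
position: [0.4456, 0.0189, 0.0891]
tool_rot: [-3.141, -0.0, 1.409]
force: [0.7, 0.8, -3.5]
grip_width: 0.0392
```

```bash
python3 -c "
from circ import *
im,c=wrist('p1','wood',.125)
"
```

```text
tcp [0.4456 0.0189 0.0891] yaw 1.4089 w 0.0392 t 24.2833
wood ctr 451.2 53.6 size [40.0, 119.5] yaw 1.409 px (205, 0, 153, 388)
wood ctr 404.1 120.4 size [2.8, 29.9] yaw 2.98 px (0, 0, 117, 13)
```

View pics/p1.png

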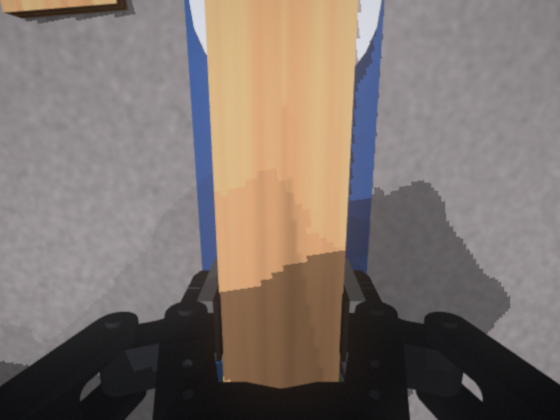

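{"fn": "servo_tool", "kwargs": {"plan": [[0.3, -0.2, -5, 0, 1], [0.3, -0.2, -10, 0, 1], [0.3, -0.2, -14, 0, 1], [0.3, -0.2, -16, 0, 1], [0.3, -0.2, -17, 0, 1], [0.3, -0.2, -17.5, 0, 1], [0.3, -0.2, -18, 0, 1], [0.3, -0.2, -18, 0, 1], [0.3, -0.2, -18, 0, 1], [0.3, -0.2, -18, 0, 1]]}}

```text
clock: 25.17
position: [0.446, 0.0186, 0.0713]
tool_rot: [3.141, -0.0, 1.409]
force: [-1.0, 0.3, -4.0]
grip_width: 0.0394
```

{"fn": "servo_tool", "kwargs": {"plan": [[0, 0, -0.4, 0, 1], [0, 0, -0.8, 0, 1], [0, 0, -0.8, 0, 1], [0, 0, -0.8, 0, 1], [0, 0, -0.8, 0, 1], [0, 0, -0.8, 0, 1], [0, 0, -0.8, 0, 1], [0, 0, -0.8, 0, 1], [0, 0, -0.8, 0, 1], [0, 0, -0.8, 0, 1]]}}

```text
clock: 26.0
position: [0.446, 0.0186, 0.0707]
tool_rot: [3.141, 0.0, 1.409]
force: [-3.1, 0.0, 6.6]
grip_width: 0.0393
```

Contact is made (Fz went from −4 to +6.6 N). Releasing.

{"fn": "servo_tool", "kwargs": {"plan": [[0, 0, 0.3, 0, 0.4], [0, 0, 0.5, 0, 0], [0, 0, 0.5, 0, -0.4], [0, 0, 0.5, 0, -1], [0, 0, 0.5, 0, -1], [0, 0, 0.5, 0, -1], [0, 0, 10, 0, -1], [0, 0, 30, 0, -1], [0, 0, 60, 0, -1], [0, 0, 95, 0, -1]]}}

```text
clock: 26.83
position: [0.4449, 0.0188, 0.1663]
tool_rot: [-3.139, 0.0, 1.41]
force: [0.9, -0.1, -0.2]
grip_width: 0.0859
```

{"fn": "servo_tool", "kwargs": {"plan": [[35, 0, 30, 0, -1], [70, 0, 55, 0.12, -1], [105, 0, 80, 0.24, -1], [140, 0, 100, 0.36, -1], [160, 0, 110, 0.48, -1], [160, 0, 110, 0.6, -1], [160, 0, 110, 0.72, -1], [160, 0, 110, 0.84, -1], [160, 0, 110, 0.96, -1], [160, 0, 110, 1.08, -1]]}}

```text
clock: 27.67
position: [0.6056, 0.0186, 0.2762]
tool_rot: [-3.142, -0.0, 2.495]
force: [0.6, 0.0, -0.0]
grip_width: 0.0856
```

{"fn": "servo_tool", "kwargs": {"plan": [[0, 0, 0, 0.12, -1], [0, 0, 0, 0.24, -1], [0, 0, 0, 0.36, -1], [0, 0, 0, 0.49, -1], [0, 0, 0, 0.49, -1], [0, 0, 0, 0.49, -1], [0, 0, 0, 0.49, -1], [0, 0, 0, 0.49, -1], [0, 0, 0, 0.49, -1], [0, 0, 0, 0.49, -1]]}}

```text
clock: 28.5
position: [0.6059, 0.0187, 0.2755]
tool_rot: [-3.141, 0.0, 2.978]
force: [0.1, 0.0, 0.3]
grip_width: 0.0856
```

```bash
python3 -c "
from circ import *
im,c=wrist('f1','wood',.105)
cv2.imwrite('pics/f1s.png',cv2.resize(bot.grab_frame('scene')[140:320,100:400],None,fx=2.6,fy=2.6,interpolation=2))
cv2.imwrite('pics/f1t.png',cv2.resize(bot.grab_frame('top')[150:310,150:370],None,fx=3.5,fy=3.5,interpolation=2))
"
```

```text
tcp [0.6059 0.0187 0.2755] yaw 2.9777 w 0.0856 t 28.5
wood ctr 462.8 15.7 size [6.8, 300.4] yaw 1.408 px (46, 0, 401, 11)
wood ctr 685.8 -222.0 size [47.5, 94.1] yaw 1.455 px (0, 286, 93, 49)
```

View pics/f1.png

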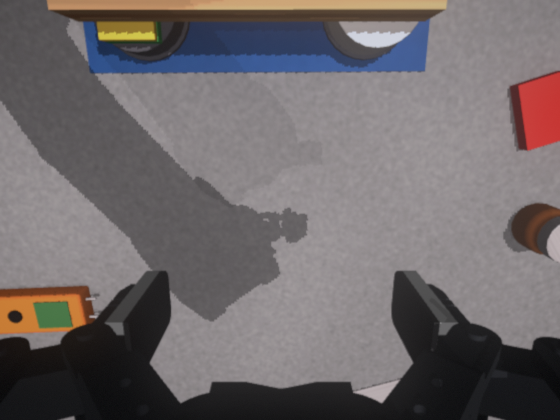

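View pics/f1s.png

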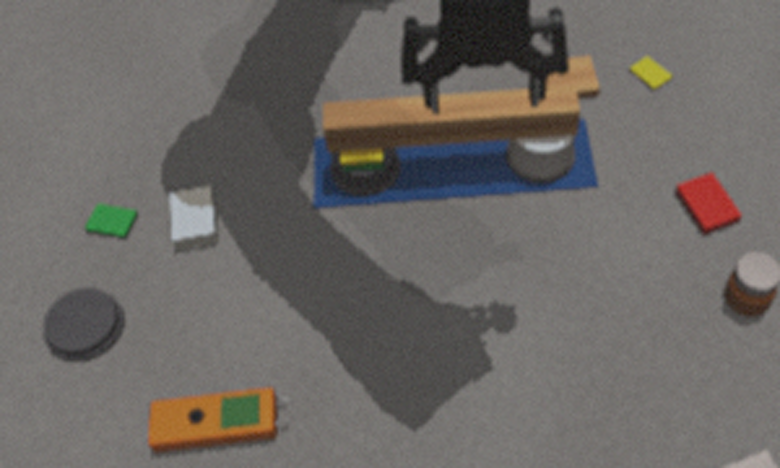

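View pics/f1t.png

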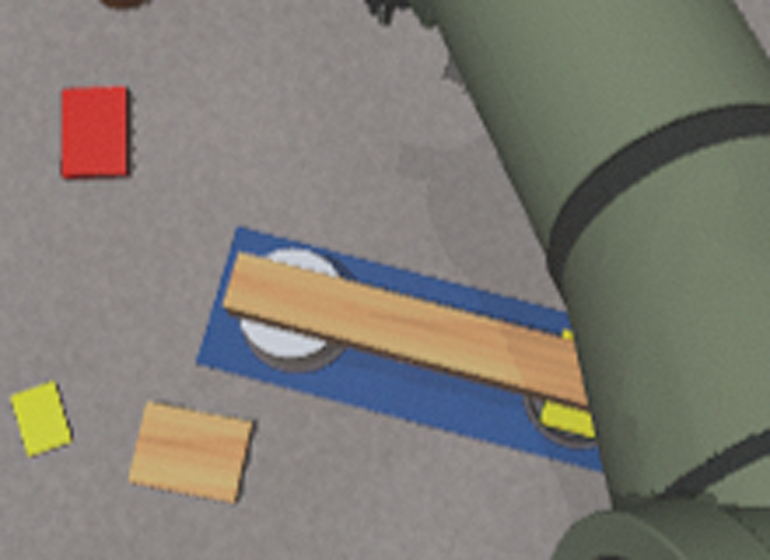

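{"fn": "servo_tool", "kwargs": {"plan": [[0, -35, 10, 0, -1], [0, -75, 10, 0, -1], [-10, -115, 10, 0, -1], [-30, -155, 10, 0, -1], [-50, -195, 10, 0, -1], [-70, -235, 10, 0, -1], [-90, -275, 10, 0, -1], [-110, -310, 10, 0, -1], [-130, -345, 10, 0, -1], [-150, -380, 10, 0, -1]]}}

```text
clock: 29.48
position: [0.4586, -0.356, 0.2855]
tool_rot: [-3.141, 0.0, 2.978]
force: [0.8, -0.6, -0.2]
grip_width: 0.0857
```

{"fn": "servo_tool", "kwargs": {"plan": [[-20, -35, 0, -0.1, -1], [-40, -70, 0, -0.2, -1], [-60, -105, 0, -0.3, -1], [-80, -140, 0, -0.4, -1], [-80, -160, 0, -0.4, -1], [-80, -160, 0, -0.4, -1], [-80, -160, 0, -0.4, -1], [-80, -160, 0, -0.4, -1], [-80, -160, 0, -0.4, -1], [-80, -160, 0, -0.4, -1]]}}

```text
clock: 30.32
position: [0.3805, -0.5134, 0.2856]
tool_rot: [-3.142, 0.0, 2.58]
force: [0.2, 0.2, -0.0]
grip_width: 0.0854
```

```bash
python3 - <<'E'
from circ import *
s=bot.grab_frame('scene');t=bot.grab_frame('top');print(bot.observe()['position'],bot.observe()['clock'])
cv2.imwrite('pics/ends.png',s);cv2.imwrite('pics/endt.png',t)
cv2.imwrite('pics/endsc.png',cv2.resize(s[150:240,200:350],None,fx=5,fy=5,interpolation=2))
big=cv2.resize(t,None,fx=4,fy=4,interpolation=2);hb=cv2.cvtColor(big,cv2.COLOR_BGR2HSV)
m=cv2.inRange(hb,(8,60,130),(25,255,255));Z=np.zeros_like(m);Z[860:1100,820:1400]=m[860:1100,820:1400]
for c in sorted(cv2.findContours(Z,0,2)[0],key=cv2.contourArea)[-2:]:
    bx=cv2.boxPoints(cv2.minAreaRect(c));w=np.array([onz(C['top'],(p+.5)/4-.5,.105)[:2]*1000 for p in bx])
    e=sorted([w[1]-w[0],w[2]-w[1]],key=np.linalg.norm);print(w.mean(0),[np.linalg.norm(x) for x in e],np.arctan2(e[1][1],e[1][0])%np.pi)
E
```

```text
[ 0.38030821 -0.51377682  0.28559426] 30.4167
[368.15689433 158.6585758 ] [np.float64(18.616539423894093), np.float64(39.80254102499073)] 1.6733505886247289
[445.52014291  18.13786066] [np.float64(43.347610522764036), np.float64(301.6869189366244)] 1.4090725354003875
```

View pics/endt.png

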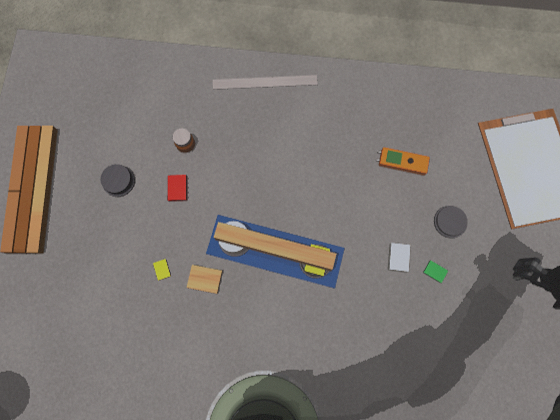

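View pics/endsc.png

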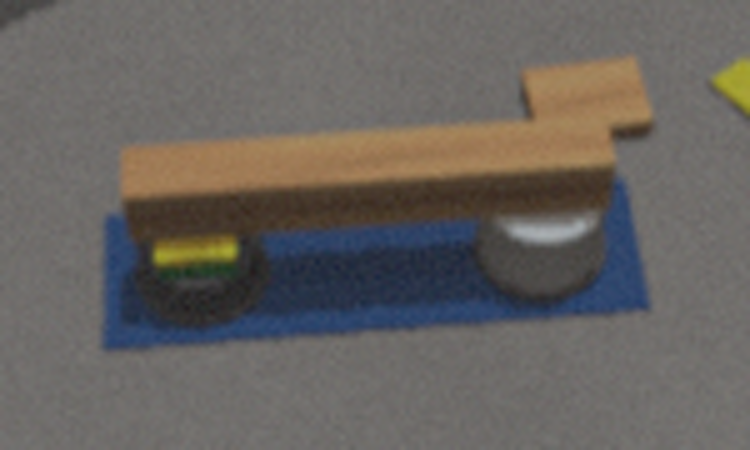

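```bash
python3 -c "
from workcell import bot
print(bot.job_done())"
```

```text
the job is handed in; nothing more can be done
None
```

I stacked the larger green packer (12 mm), then the larger yellow (8 mm), on the low support on the strip. I then laid the timber, same side up, across the stack and the tall support. The job was handed in at about 30 s, with the gripper clear of everything.

**Which two:** the strip support measured about 39 mm high in two views, so it is the 40 mm one. The contact height when I set the green packer down agreed with that. The missing 20 mm is green plus yellow.

**Last checks:**
- **Stack:** the yellow lies within about 1 mm of the support's centre. The green was about 4 mm off at first, so I re-gripped it and moved it to within 1 mm. Both are square to the strip. The packers' long side runs across the strip.
- **Timber:** its middle is at (445.5, 18.1) mm against a target of about (446, 18.7) mm, and it is in line with the strip (yaw 1.409).
- **Level:** I judged this from the heights adding up to 60 mm and from the final picture; I did not measure the tilt separately.
- **Bystanders:** the jar, meter and offcut show no movement in the top view.

**Disagreements:** the first wrist-camera estimate of the support's centre differed from the top-camera one by about 3 mm in x. A second wrist picture settled it, agreeing with the top camera in x. In y the two cameras still differed by about 1.5 mm, and I kept the wrist value. The spare supports read 3 to 4 mm low in the first measurement, which did not affect which was which.

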